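# Turn a lamp head out of its foam

## Robot

A 6-joint arm with a two-finger parallel gripper is mounted at the origin on the work surface. World frame = base frame: x ahead of the robot, y to its left, z up, the work surface at z = 0. Lengths are in mm, angles in rad, forces in N, time in s.
With the tool pointing down it reaches from about 400 to 925 mm from the base axis. Payload 12.5 kg.
Tool frame: the origin (TCP) lies on the front face of the gripper's body, between the roots of the fingers; the fingertips stand 78 mm ahead of it and the grasp point (between the pads) lies 59 mm ahead of it (env.nose_length is the distance from the TCP to the fingertips, in mm); z points along the fingers, y is the line along which they close (so a half turn about z gives the same grasp; the last joint's range is limited). The gripper opens to 95 mm and grips with 3 to 60 N. Pads are 20 mm wide; open, the fingers measure 119 mm over their backs; the gripper's body (75 mm by 180 mm) begins 59 mm behind the grasp point.
Start: joints at [-1.236, 0.491, 1.559, -0, 1.092, -0.106], TCP at [266.686, -565.258, 292.261] pointing down, gripper open.
Joint ranges: [-3.1, 3.1], [-0.84, 2.19], [0.05, 2.79], [-1.13, 4.28], [0.06, 2.93], [-2.69, 2.69]. Speed limits (rad/s): [2.22, 2.22, 2.79, 3.14, 3.14, 3.14].

## Interface

Orientations are given as [roll, pitch, yaw] about the fixed x, y, z axes, in that order (R = Rz(yaw) Ry(pitch) Rx(roll)).
In Python, from cell import env gives the robot as it stands.
- The arm moves only by the tool jog_arm, never from a script. Its argument "motion" is a list of rows, each a list of 7 numbers: the turn, a rotation vector about the tool's x, y, z in degrees, then the shift along the tool's x, y, z in mm, then the finger opening in mm, from 0 to 95.1. In form: [[wx, wy, wz, x, y, z, hand], ...]. A call has 1 to 10 rows; each row shifts and turns the commanded pose from where the row before left it, along the tool's axes as they then stand; what a row does not reach is not made up. A row lasts 1/8 s, in which the tool goes at most 62.5 mm and 10.7 degrees, less where a joint would pass 70% of its speed; a pose out of reach is approached as far as the arm can. A call is refused whole if a number of a shift passes 62.5 or a number of a turn 10.7, either way. A call with a gripper value outside its range is refused whole. The fingers move at their own pace and stop on an object; the grip force is fixed at half the most. Time passes only in rows, so rows that do not move let the fingers close. It gives the time, the measured TCP pose, the force, the opening and the grip force at its end, in the units of the state.
- env.state(): the state, without advancing time (a new reading comes with each control period).
- env.read_camera(name): name is "scene" or "top"; returns a dict with "color" (384x512x3 uint8, red, green, blue), "z_map" (384x512 float32, mm along the optical axis (not along the pixel's ray), 0 where there is no reading), "camera_matrix" (3x3 intrinsics, pixels), "world_to_cam" (4x4, takes a point from world to camera coordinates). Camera axes: x right, y up, looking along -z (the intrinsics and any distortion apply to the point x, -y, -z); pixel columns grow to the right and rows downward; lengths in mm; the calibration is good to about 2 mm. A picture is of the moment at which its call begins.
- env.job_done(): hands the job in; it is judged then, once.
Trained networks look in the newest picture that a camera, given by its name, has taken for a name from the list of things; names that differ only in an ending like _2 or _b are one class to them, and where a whole thing is asked for, a point or a joint stands for the part that bears it (a point fixed in the world has none). Each returns a list of dicts, best first, with "score" (0 to 1); they miss things now and then, are a little off and sometimes report something else, mostly with a low value. They report only what shows in the picture. A call takes as long as a camera call.
- env.recognise(camera, thing): "location" ([column, row] in pixels, amid what is visible of it).
The state is a dict: "t": time; "joints": joint angles; "qvel": joint speeds; "tau": joint torques, N m; "eef_pos": TCP position; "tcp_rot": TCP orientation; "ft_force": force on the tool from outside, world axes, zero at the start; "moment": the same for the moment, N m; "opening": opening from 0.0 (shut) to 1.0 (fully open); "grip_force": force on a finger pad.
Only numpy, scipy, OpenCV 4.12 (cv2) and the standard library are available. Lean on these libraries where they do the work, as an engineer would, in place of code of your own. Each camera call takes 0.05 s, during which the arm holds its last target. There are 200 camera calls.

## Task

Take the small lamp head that lies face down, with its cooling fins up, in its grey foam tray. Tilt it out of its tight cutout by raising the end with the black cross grip first, while the other end stays down in the foam; then turn it over and lower it all the way in the gripper, not letting it fall, so that it lies flat with its fins down and white face up in the middle of the rubber mat, and let go. Leave the other lamp head where it is.

Things in the scene. Friction and masses are not known exactly. Their poses are not given: they have to be found in the camera images.
- lamp: lamp head to turn over, housing 90 x 80 x 28 mm (x, y, z), 0.3-0.5 kg; origin at the housing's centre. Fins on +z face (up at start), white -z face. Mid -x end: 10 mm thick stem with black round cross bar, 12 mm thick, 30 long along y, centre (-75,0,0) mm. Held lightly (20 N) by the bar's flat ends, fingers closing along y, the lamp pivots about the bar by its weight or a push on its far end
- cutout (a point): seat of that lamp's centre in its fixed grey foam tray (185 x 128, 28 high), 26 mm over the table, axes as the lamp's at start. Cutout 93 x 83 mm (1.5 play each side), floor 14 mm below this point; +x and side walls 16 high; at the grip end a rib 6 high, then a finger recess 54 x 100 mm (x, y), floor 4 mm over the table, the bar about in its middle
- mat (a point): centre of the upper face of the fixed flat black rubber mat, 200 x 170 mm (x, y), 3 mm thick
- spare: the other lamp head, alike, in an identical tray, but white face up: not to be disturbed. Origin at the centre of its housing, grip at its -x end

How it is judged:
By the outcome, as a careful person would: the job done as asked, in the order asked, and still so for the second after the job is handed in, with the robot touching nothing.
It also fails if it takes over 51 s, if anything falls off the work surface, if the arm or the gripper's body presses on something with over 40 N, if the wrist force passes 120 N, or if a joint passes its speed limit or range.

## Working session

There is one attempt and no reset: what is moved stays moved. The work goes in short steps, Python scripts to look and compute and a tool call to move; the robot and the scene stay as the last step left them, time stands still between calls to the robot, and variables do not carry over. Pictures are saved under pics/ and viewed, at most 10 in all, crops included, and the job is handed in when it is done.

Besides the shell and the picture viewer there is one more tool, called by a JSON object that holds its "name" and its "arguments". jog_arm: Moves the arm, as the interface text tells. Its arguments: {"type":"object","properties":{"motion":{"type":"array"}},"required":["motion"]}

```bash
mkdir -p pics; ls
cat > h.py <<'E'
from cell import env
import numpy as np, cv2
def cloud(d):
    z=d["z_map"];K=d["camera_matrix"];v,u=np.mgrid[:z.shape[0],:z.shape[1]]
    p=np.stack([(u-K[0,2])/K[0,0]*z,-(v-K[1,2])/K[1,1]*z,-z,np.ones_like(z)],-1)
    w=p@np.linalg.inv(d["world_to_cam"]).T
    w[z==0]=np.nan
    return w[...,:3]
E
python3 - <<'E'
from h import *
s=env.state();print(s)
im=[]
for c in("top","scene"):
    d=env.read_camera(c);im.append(d["color"]);w=cloud(d);np.save(c+".npy",w)
    print(c,d["camera_matrix"].tolist(),d["world_to_cam"].round(3).tolist())
    for n in("lamp","spare","mat","cutout"):
        for r in env.recognise(c,n)[:3]:
            u,v=map(int,r["location"]);print(n,r,w[v,u].round(1))
    cv2.imwrite(f"pics/{c}0.png",d["color"][...,::-1])
E
```

```text
pics
{'t': 0.0, 'joints': array([-1.23557030e+00,  4.91543089e-01,  1.55947299e+00, -7.32092437e-06,
        1.09172749e+00, -1.05604836e-01]), 'qvel': array([ 0.00092763,  0.00167023, -0.0004716 ,  0.00142357,  0.00161315,
        0.00033131]), 'tau': array([ 2.61375571e-03, -6.12630272e+01, -2.58184236e+01,  6.93884608e-02,
        4.81595763e-02, -3.13860596e-05]), 'eef_pos': array([ 266.64074708, -565.07456351,  291.66383482]), 'tcp_rot': array([-3.14044746e+00, -1.14860061e-04,  4.40834174e-01]), 'ft_force': array([0.03587696, 0.10551365, 0.35029855]), 'moment': array([-0.02802785,  0.06073393, -0.00029815]), 'grip_force': 0.0, 'opening': 0.9968750605664025}
top [[435.6325011914701, 0.0, 253.02732554314804], [0.0, 435.6325011914701, 195.38805348856138], [0.0, 0.0, 1.0]] [[-0.023, -1.0, 0.017, -2.759], [0.997, -0.022, 0.078, -546.426], [-0.078, 0.019, 0.997, -923.267], [0.0, 0.0, 0.0, 1.0]]
lamp {'location': [138.2, 190.6], 'score': 0.64} [562.3 230.6  32.2]
spare {'location': [243.8, 168.3], 'score': 0.56} [603.7   5.4  41.3]
mat {'location': [355.2, 196.5], 'score': 0.63} [ 541.3 -241.3    4.2]
cutout {'location': [143.0, 214.8], 'score': 0.68} [510.9 220.9  29. ]
scene [[375.5974846323473, 0.0, 252.34137354228784], [0.0, 375.5974846323473, 196.12781479723645], [0.0, 0.0, 1.0]] [[0.705, 0.71, 0.004, -398.163], [-0.455, 0.448, 0.77, 230.734], [0.545, -0.544, 0.638, -992.604], [0.0, 0.0, 0.0, 1.0]]
lamp {'location': [330.1, 146.2], 'score': 0.88} [568.  223.9  40.7]
lamp {'location': [274.2, 211.6], 'score': 0.62} [622.6  -6.5  39.7]
spare {'location': [272.7, 207.6], 'score': 0.97} [613.9  -2.   40.4]
mat {'location': [131.3, 286.1], 'score': 0.83} [ 558.9 -245.8    1.3]
cutout {'location': [309.3, 155.7], 'score': 0.56} [547.6 182.1  28.2]
```

Run:
```python
import cv2
im=cv2.imread("pics/top0.png");cv2.imwrite("pics/t1.png",cv2.resize(im[110:290,50:450],None,fx=2,fy=2,interpolation=2))
```

```text
(no output)
```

View pics/t1.png

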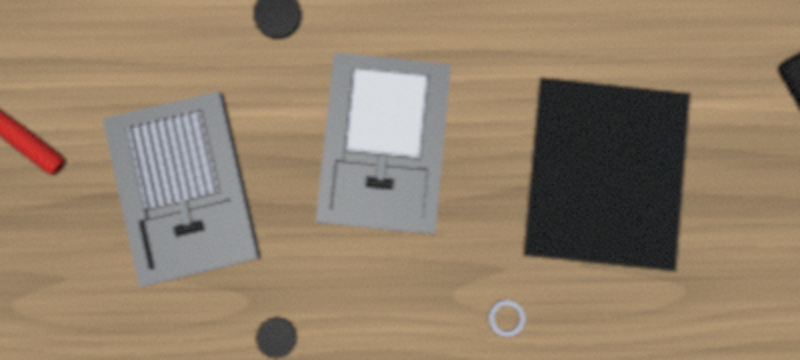

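View pics/scene0.png

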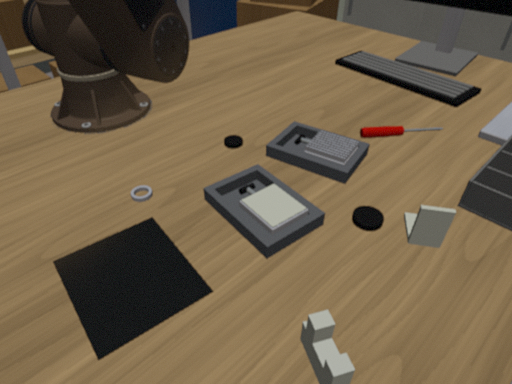

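The top view shows the fins-up lamp in the left tray (px ≈ (136,190), bar ≈ (144,224)). The spare is in the middle tray and the mat centre is at about (354,197). Next I measure poses.

```bash
cat > m.py <<'E'
from h import *
d=env.read_camera("top");w=cloud(d);im=d["color"].astype(int)
K=d["camera_matrix"];Ti=np.linalg.inv(d["world_to_cam"])
def px2w(pt,z):
    r=Ti[:3,:3]@np.array([(pt[0]-K[0,2])/K[0,0],-(pt[1]-K[1,2])/K[1,1],-1.]);o=Ti[:3,3]
    return (o+r*(z-o[2])/r[2])
z=w[...,2];v,u=np.mgrid[:384,:512];mx=im.max(2);sat=mx-im.min(2)
def rect(mask,h,name):
    n,l,st,_=cv2.connectedComponentsWithStats(cv2.morphologyEx(mask.astype(np.uint8),cv2.MORPH_OPEN,np.ones((2,2))))
    i=1+st[1:,4].argmax();p=np.argwhere(l==i)[:,::-1]
    q=np.array([px2w(x,h)[:2] for x in p],np.float32);(c,s,a)=cv2.minAreaRect(q)
    print(name,len(p),"c",np.round(c,1),"size",np.round(s,1),"ang",round(a,1),"mean",q.mean(0).round(1))
B=lambda a,b,c,e:(u>a)&(u<b)&(v>c)&(v<e)
rect(B(95,185,150,260)&(z>20)&(sat<40),28,"tray")
rect(B(95,185,150,260)&(z>36),40,"lamp")
rect(B(125,165,217,235)&(mx<60),32,"bar")
rect(B(300,410,140,255)&(mx<60),3,"mat")
E
python3 m.py
```

```text
tray 4068 c [531.  224.9] size [185.3 130. ] ang 12.3 mean [543.6 228.3]
lamp 71 c [561.4 259.6] size [72.5  4.3] ang 12.4 mean [561.2 259.7]
bar 45 c [488.1 216.2] size [ 7.7 26.5] ang 12.8 mean [487.8 216.3]
mat 6503 c [ 538.2 -239.8] size [165.2 195.4] ang 82.7 mean [ 537.5 -239.6]
```

{"name": "jog_arm", "arguments": {"motion": [[0,0,6.43,0,0,0,60],[0,0,6.43,0,0,0,60],[0,0,0,27.4,-51.1,0,60],[0,0,0,27.4,-51.1,0,60],[0,0,0,27.4,-51.1,0,60],[0,0,0,27.4,-51.1,0,60],[0,0,0,27.4,-51.1,0,60],[0,0,0,27.4,-51.1,0,60],[0,0,0,27.4,-51.1,0,60],[0,0,0,27.4,-51.1,0,60]]}}

```text
t: 1.8
eef_pos: [393.2, -117.2, 292.5]
tcp_rot: [3.141, -0.001, 0.216]
ft_force: [0.5, -1.2, -0.3]
opening: 0.633
grip_force: 0.0
```

{"name": "jog_arm", "arguments": {"motion": [[0,0,0,27.4,-51.1,10,60],[0,0,0,27.4,-51.1,15,60],[0,0,0,27.4,-51.1,15,60],[0,0,0,27.4,-51.1,15,60],[0,0,0,27.4,-51.1,15,60],[0,0,0,27.4,-51.1,15,60],[0,0,0,0,0,40,60],[0,0,0,0,0,0,60],[0,0,0,0,0,0,60]]}}

```text
t: 2.92
eef_pos: [488.1, 215.4, 168.3]
tcp_rot: [3.142, -0.001, 0.216]
ft_force: [-0.0, 0.2, -0.4]
opening: 0.633
grip_force: 0.0
```

{"name": "jog_arm", "arguments": {"motion": [[0,0,0,-30,-0.8,20,60],[0,0,0,-29,0,20,60],[0,10,0,0,0,0,60],[0,10,0,0,0,0,60],[0,10,0,0,0,0,60],[0,0,0,0,0,0,60]]}}

```text
t: 3.68
eef_pos: [442.9, 186.3, 137.0]
tcp_rot: [3.081, -0.324, 0.231]
ft_force: [0.3, 0.2, 0.3]
opening: 0.634
grip_force: 0.0
```

Run:
```python
from h import *
d=env.read_camera("scene");im=d["color"][90:220,210:410,::-1];cv2.imwrite("pics/s1.png",cv2.resize(im,None,fx=4,fy=4,interpolation=2)[:600,:800])
print(env.state()["eef_pos"],env.state()["tcp_rot"])
```

```text
[442.73199872 186.67041057 136.59435424] [ 3.08190465 -0.32292722  0.22979757]
```

View pics/s1.png

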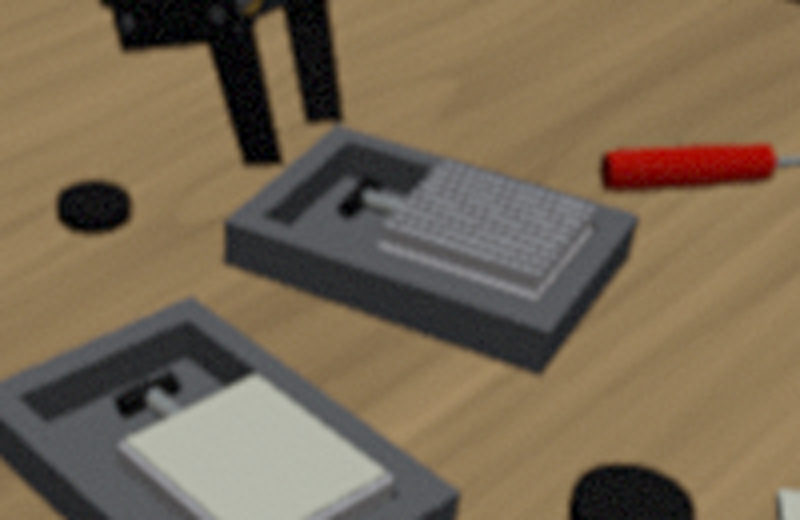

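The view shows the fingers above and behind the tray. The forward tilt hit a reach limit at about 18°, so I go back to vertical.

{"name": "jog_arm", "arguments": {"motion": [[0,-9,0,0,0,0,60],[0,-9,0,0,0,0,60],[0,0,0,0,0,0,60]]}}

```text
t: 4.1
eef_pos: [444.8, 184.7, 135.5]
tcp_rot: [3.071, -0.062, 0.21]
ft_force: [0.4, -1.2, 0.4]
opening: 0.635
grip_force: 0.0
```

```bash
cat > go.py <<'E'
from h import *
import sys
from scipy.spatial.transform import Rotation as R
# bar point (68 ahead of TCP), goal orientation: yaw + tilt about tool y
s=env.state();M=R.from_euler('xyz',s["tcp_rot"])
def plan(bar,yaw,tilt):
    G=R.from_euler('xyz',[np.pi,0,np.radians(yaw)])*R.from_euler('y',tilt,degrees=True)
    t=np.array(bar)-68*G.as_matrix()[:,2]
    print("bar now",(s["eef_pos"]+68*M.as_matrix()[:,2]).round(1),"turn",np.degrees((M.inv()*G).as_rotvec()).round(2),"shift now-frame",M.inv().apply(t-s["eef_pos"]).round(1),"goal-frame",G.inv().apply(t-s["eef_pos"]).round(1))
if __name__=="__main__":
    a=list(map(float,sys.argv[1:]));print(s["joints"].round(2),s["ft_force"].round(1),s["moment"].round(2));plan(a[:3],a[3],a[4])
E
python3 go.py 488 216.2 26 12.4 0
```

```text
[ 0.29  0.53  2.08 -0.16  0.49  1.79] [ 0.4 -1.2  0.4] [0.08 0.04 0.02]
bar now [450.  180.8  67.8] turn [ 4.07 -3.55 -0.48] shift now-frame [ 46.1 -24.9  42.8] goal-frame [ 48.9 -21.5  41.5]
```

{"name": "jog_arm", "arguments": {"motion": [[4.07,-3.55,-0.48,0,0,0,60],[0,0,0,48.9,-21.5,0,60],[0,0,0,0,0,0,60]]}}

```text
t: 4.47
eef_pos: [488.8, 216.8, 134.8]
tcp_rot: [3.139, -0.004, 0.217]
ft_force: [-0.8, -0.5, 0.2]
opening: 0.634
grip_force: 0.0
```

```bash
python3 go.py 488 216.2 26 12.4 0
```

```text
[ 0.29  0.58  1.93 -0.    0.63  1.65] [-0.8 -0.5  0.2] [-0.02 -0.01 -0.02]
bar now [489.1 216.7  66.8] turn [ 0.12 -0.22  0.05] shift now-frame [-1.1  0.3 40.8] goal-frame [-0.9  0.4 40.8]
```

{"name": "jog_arm", "arguments": {"motion": [[0,0,0,-0.9,0.3,20.4,60],[0,0,0,0,0,20.4,60],[0,0,0,0,0,0,25],[0,0,0,0,0,0,25],[0,0,0,0,0,0,25],[0,0,0,0,0,0,25],[0,0,0,0,0,0,25]]}}

```text
t: 5.35
eef_pos: [485.3, 215.7, 94.7]
tcp_rot: [3.14, 0.002, 0.218]
ft_force: [-5.2, 8.1, 4.5]
opening: 0.315
grip_force: 30.1
```

```bash
cat > arc.py <<'E'
import numpy as np
# planar lamp arc about far corner C; th lamp tilt, a tool tilt (deg, + = fingers toward -x). prints rows in the tool frame before each row
def rows(th,a,cx,cz=None,L=68,hand=25):
    th,a=np.radians(th),np.radians(a)
    cz=np.zeros_like(th) if cz is None else cz
    bx=cx-120*np.cos(th)+14*np.sin(th);bz=cz+120*np.sin(th)+14*np.cos(th)
    tx=bx+L*np.sin(a);tz=bz+L*np.cos(a)
    out=[]
    for i in range(len(th)-1):
        dx,dz=tx[i+1]-tx[i],tz[i+1]-tz[i];c,s=np.cos(a[i]),np.sin(a[i])
        # tool z=(-s,-c), tool x=(c,-s)
        out.append([0,round(-np.degrees(a[i+1]-a[i]),1),0,round(c*dx-s*dz,1),0,round(-s*dx-c*dz,1),hand])
    return out
if __name__=="__main__":
    th=np.arange(0,51,5.);t=np.radians(th)
    cx=np.where(th<=5,0,-(16*np.tan(t)-1.4))
    print(rows(th,np.minimum(th,30),cx,-0.05*th.clip(0,20)))
E
python3 arc.py
```

```text
[[0, np.float64(-5.0), 0, np.float64(7.6), 0, np.float64(-9.9), 25], [0, np.float64(-5.0), 0, np.float64(6.2), 0, np.float64(-9.8), 25], [0, np.float64(-5.0), 0, np.float64(6.2), 0, np.float64(-9.6), 25], [0, np.float64(-5.0), 0, np.float64(6.2), 0, np.float64(-9.5), 25], [0, np.float64(-5.0), 0, np.float64(6.1), 0, np.float64(-9.6), 25], [0, np.float64(-5.0), 0, np.float64(6.0), 0, np.float64(-9.4), 25], [0, np.float64(-0.0), 0, np.float64(-0.0), 0, np.float64(-9.4), 25], [0, np.float64(-0.0), 0, np.float64(0.7), 0, np.float64(-9.1), 25], [0, np.float64(-0.0), 0, np.float64(1.2), 0, np.float64(-8.7), 25], [0, np.float64(-0.0), 0, np.float64(1.7), 0, np.float64(-8.1), 25]]
```

{"name": "jog_arm", "arguments": {"motion": [[0,-2.5,0,3.8,0,-5,25],[0,-2.5,0,3.8,0,-4.9,25],[0,-2.5,0,3.1,0,-4.9,25],[0,-2.5,0,3.1,0,-4.9,25],[0,-2.5,0,3.1,0,-4.8,25],[0,-2.5,0,3.1,0,-4.8,25],[0,-2.5,0,3.1,0,-4.8,25],[0,-2.5,0,3.1,0,-4.8,25]]}}

```text
t: 6.35
eef_pos: [515.1, 222.0, 128.9]
tcp_rot: [3.139, 0.357, 0.217]
ft_force: [-9.4, 2.8, 2.9]
opening: 0.309
grip_force: 30.1
```

```bash
python3 go.py 485 216 65 12.4 -20
python3 - <<'E'
from h import *
d=env.read_camera("scene");im=d["color"][70:220,230:430,::-1];cv2.imwrite("pics/s2.png",cv2.resize(im,None,fx=4,fy=4,interpolation=2))
E
```

```text
[0.28 0.7  1.7  0.02 1.09 1.62] [-9.4  2.8  2.9] [ 0.33  1.54 -0.06]
bar now [491.9 216.7  65.2] turn [0.15 0.45 0.04] shift now-frame [-6.9 -0.6  2.6] goal-frame [-7.  -0.6  2.5]
```

View pics/s2.png

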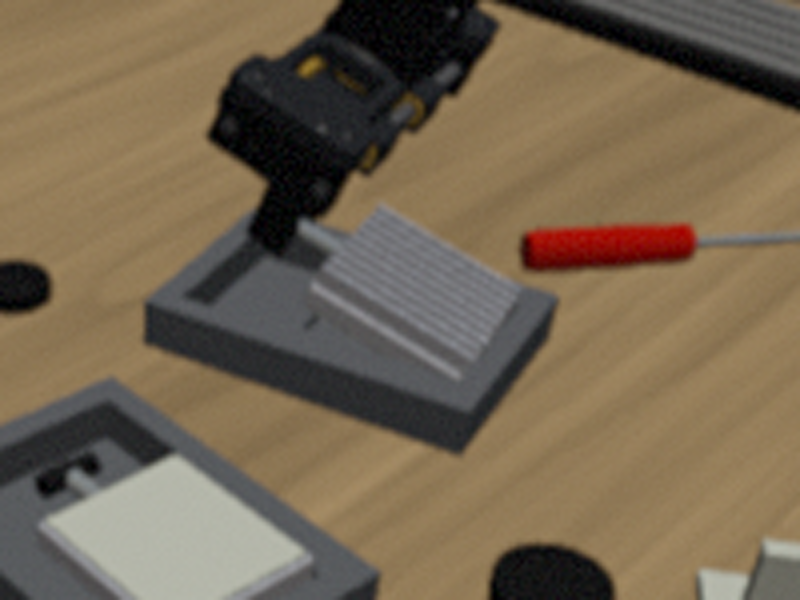

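Lamp tilts with its far end down in the tray, finned side up; the grip end is well raised. Continuing.

{"name": "jog_arm", "arguments": {"motion": [[0,-2.5,0,0.8,0,-4,25],[0,-2.5,0,2.9,0,-4.8,25],[0,-2.5,0,2.9,0,-4.7,25],[0,-2.5,0,2.9,0,-4.7,25],[0,-2.5,0,2.8,0,-4.7,25],[0,-2.5,0,2.8,0,-4.7,25],[0,-2.5,0,2.8,0,-4.7,25],[0,-2.5,0,2.8,0,-4.7,25]]}}

```text
t: 7.4
eef_pos: [551.3, 229.8, 151.2]
tcp_rot: [3.139, 0.702, 0.216]
ft_force: [-3.9, 0.5, 1.9]
opening: 0.312
grip_force: 30.0
```

```bash
python3 go.py 485 216 90 12.4 -40
python3 - <<'E'
import numpy as np
from arc import rows
th=np.arange(40,91,5.)
print(np.array(rows(th,th,-(16*np.tan(np.radians(40))-1.4)-8*(th-40)/10,3*(th-40)/5)).tolist())
E
```

```text
[0.27 0.82 1.44 0.03 1.58 1.61] [-3.9  0.5  1.9] [ 0.16  0.31 -0.13]
bar now [508.5 220.2  99.3] turn [ 0.15  0.24 -0.03] shift now-frame [-12.5  -0.8  22.5] goal-frame [-12.6  -0.7  22.4]
[[0.0, -5.0, 0.0, 2.6, 0.0, -9.9, 25.0], [0.0, -5.0, 0.0, 2.7, 0.0, -9.4, 25.0], [0.0, -5.0, 0.0, 2.7, 0.0, -9.0, 25.0], [0.0, -5.0, 0.0, 2.9, 0.0, -8.6, 25.0], [0.0, -5.0, 0.0, 3.0, 0.0, -8.2, 25.0], [0.0, -5.0, 0.0, 3.2, 0.0, -7.8, 25.0], [0.0, -5.0, 0.0, 3.4, 0.0, -7.4, 25.0], [0.0, -5.0, 0.0, 3.7, 0.0, -7.1, 25.0], [0.0, -5.0, 0.0, 4.0, 0.0, -6.7, 25.0], [0.0, -5.0, 0.0, 4.3, 0.0, -6.4, 25.0]]
```

{"name": "jog_arm", "arguments": {"motion": [[0,-5,0,2.6,0,-9.9,25],[0,-5,0,2.7,0,-9.4,25],[0,-5,0,2.7,0,-9,25],[0,-5,0,2.9,0,-8.6,25],[0,-5,0,3,0,-8.2,25],[0,-5,0,3.2,0,-7.8,25],[0,0,0,-38,0,-14,25],[0,0,0,-38,0,-14,25],[0,0,0,0,0,0,25]]}}

```text
t: 8.52
eef_pos: [602.6, 241.2, 252.6]
tcp_rot: [3.134, 1.217, 0.211]
ft_force: [-1.6, -0.4, -5.3]
opening: 0.313
grip_force: 30.0
```

```bash
python3 go.py 500 216 200 12.4 -70
python3 - <<'E'
from h import *
d=env.read_camera("scene");im=d["color"][20:220,180:430,::-1];cv2.imwrite("pics/s3.png",cv2.resize(im,None,fx=3,fy=3,interpolation=2))
E
```

```text
[0.27 0.95 1.08 0.06 2.33 1.63] [-1.6 -0.4 -5.3] [ 0.33 -1.22 -0.01]
bar now [540.3 227.4 229.1] turn [ 0.12 -0.24 -0.11] shift now-frame [13.1  2.5 49.3] goal-frame [13.3  2.6 49.2]
```

View pics/s3.png

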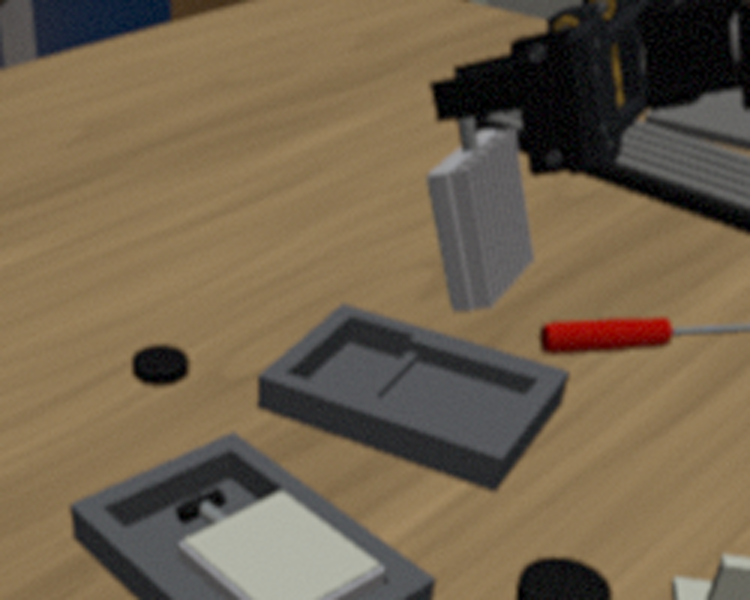

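The lamp now hangs nearly vertical above the empty tray, and the spare is untouched. Next I swing the tool back about the bar and see if the lamp keeps hanging by its weight.

{"name": "jog_arm", "arguments": {"motion": [[0,10,0,-11.8,0,1,25],[0,10,0,-11.8,0,1,25],[0,10,0,-11.8,0,1,25],[0,0,0,0,0,0,25],[0,0,0,0,0,0,25]]}}

```text
t: 9.2
eef_pos: [582.6, 236.7, 277.4]
tcp_rot: [3.138, 0.706, 0.215]
ft_force: [-1.0, 0.1, -4.8]
opening: 0.309
grip_force: 30.0
```

```bash
python3 go.py 480 -232 200 -7.3 -40
python3 - <<'E'
from h import *
d=env.read_camera("scene");im=d["color"][20:220,180:430,::-1];cv2.imwrite("pics/s4.png",cv2.resize(im,None,fx=3,fy=3,interpolation=2))
E
```

```text
[0.27 0.73 1.26 0.03 1.86 1.62] [-1.   0.1 -4.8] [ 0.16 -0.65  0.01]
bar now [539.5 227.1 225.7] turn [12.89  0.42 14.99] shift now-frame [-104.6  450.2  124.3] goal-frame [ 17.4 478.   18.4]
```

View pics/s4.png

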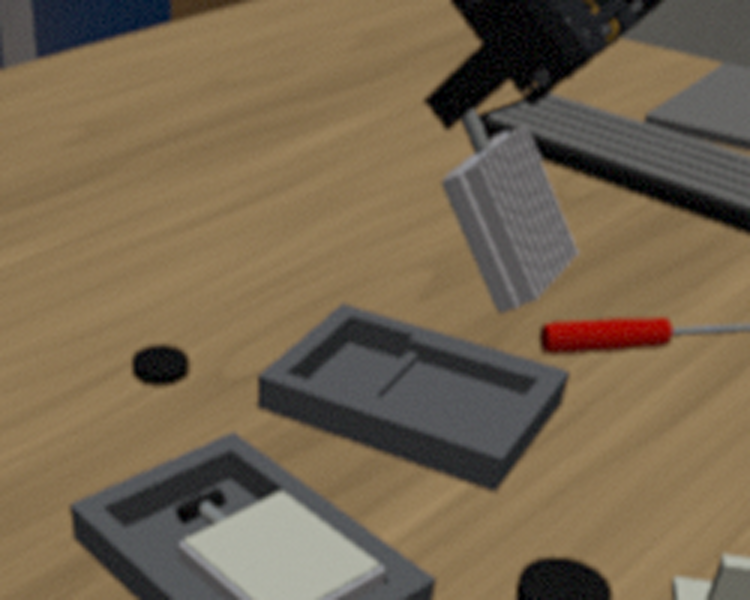

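The tool turned back 30° and the lamp lags by slipping under its own weight, now at about 60°. So I can ratchet: tool to vertical while the lamp hangs, then swing the lamp past vertical.

{"name": "jog_arm", "arguments": {"motion": [[0,10,0,-11.8,0,1,25],[0,10,0,-11.8,0,1,25],[0,10,0,-11.8,0,1,25],[0,10,0,-11.8,0,1,25],[0,0,9.85,0,0,0,25],[0,0,9.85,0,0,0,25],[0,0,0,0,0,0,25]]}}

```text
t: 10.12
eef_pos: [540.1, 227.4, 293.5]
tcp_rot: [3.137, 0.005, -0.125]
ft_force: [-0.2, 0.2, -4.9]
opening: 0.308
grip_force: 30.0
```

```bash
python3 go.py 480 -232 210 -7.3 0
```

```text
[ 0.29  0.44  1.65 -0.    1.06  1.98] [-0.2  0.2 -4.9] [0.12 0.21 0.07]
bar now [539.7 227.1 225.5] turn [0.29 0.31 0.12] shift now-frame [ -2.2 463.2  17.9] goal-frame [ -1.2 463.3  15.5]
```

{"name": "jog_arm", "arguments": {"motion": [[0,0,0,0,30,0,25],[0,0,0,0,50,0,25],[0,0,0,0,55,0,25],[0,0,0,0,55,0,25],[0,0,0,0,55,0,25],[0,0,0,0,55,0,25],[0,0,0,0,55,0,25],[0,0,0,0,55,0,25],[0,0,0,0,33,0,25],[0,0,0,0,20,0,25]]}}

```text
t: 11.38
eef_pos: [481.5, -233.5, 295.7]
tcp_rot: [3.14, 0.003, -0.124]
ft_force: [-0.8, 0.5, -5.5]
opening: 0.304
grip_force: 30.0
```

{"name": "jog_arm", "arguments": {"motion": [[0,-10,0,11.8,0,1,25],[0,-10,0,11.8,0,1,25],[0,-10,0,11.8,0,1,25],[0,-10,0,11.8,0,1,25],[0,-10,0,11.8,0,1,25],[0,-10,0,11.8,0,1,25],[0,0,0,0,0,0,25]]}}

```text
t: 12.25
eef_pos: [541.1, -238.8, 259.4]
tcp_rot: [-3.141, 1.051, -0.123]
ft_force: [0.7, 0.7, -5.5]
opening: 0.308
grip_force: 30.0
```

```bash
python3 go.py 480 -232 210 -7.3 -60
python3 - <<'E'
from h import *
d=env.read_camera("scene");im=d["color"][100:380,0:300,::-1];cv2.imwrite("pics/s5.png",cv2.resize(im,None,fx=2,fy=2,interpolation=2))
E
```

```text
[-0.44  0.8   1.31 -0.31  2.04  1.27] [ 0.7  0.7 -5.5] [-0.16 -1.55  0.04]
bar now [ 482.6 -231.5  225.6] turn [0.16 0.23 0.11] shift now-frame [12.1  1.   9.9] goal-frame [12.  1. 10.]
```

View pics/s5.png

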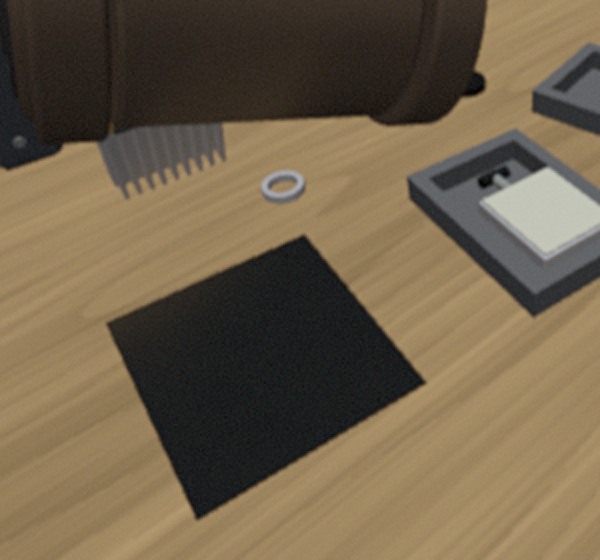

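Run:
```python
from h import *
d=env.read_camera("scene");w=cloud(d)
t=np.radians(-7.1);x=np.array([np.cos(t),np.sin(t)]);b=np.array([482.6,-231.5])
p=w[155:202,45:115].reshape(-1,3);p=p[np.isfinite(p[:,2])]
r=np.c_[(p[:,:2]-b)@x,(p[:,:2]-b)@[-x[1],x[0]],p[:,2]-225.6]
r=r[(r[:,2]>-150)&(abs(r[:,1])<60)&(r[:,2]<0)]
for z in range(-140,0,10):
    q=r[(r[:,2]>=z)&(r[:,2]<z+10)]
    if len(q):print(z+5,len(q),np.percentile(q[:,0],[5,50,95]).round(),np.percentile(q[:,1],[5,95]).round())
```

```text
-115 108 [-48. -36. -34.] [-36.  36.]
-105 234 [-46. -38. -29.] [-36.  36.]
-95 242 [-42. -34. -24.] [-37.  35.]
-85 261 [-37. -28. -20.] [-37.  35.]
-75 265 [-32. -24. -15.] [-37.  35.]
-65 262 [-27. -18. -10.] [-37.  35.]
-55 194 [-23. -11.  -5.] [-37.  17.]
-45 70 [-17.  -3.  -0.] [-37.   1.]
-35 7 [-2.  1.  1.] [-37. -34.]
```

The lamp is at ~116° (26° past vertical), its depth profile matching the expected geometry. Moving to just above the mat.

{"name": "jog_arm", "arguments": {"motion": [[0,0,0,37.3,1.6,1.9,25],[0,0,0,37.3,0,1.9,25],[0,0,0,37.3,0,1.9,25],[0,0,0,0,0,0,25],[0,0,0,0,0,0,25]]}}

```text
t: 12.98
eef_pos: [590.5, -247.8, 164.8]
tcp_rot: [3.135, 1.044, -0.132]
ft_force: [0.5, -0.3, -4.5]
opening: 0.308
grip_force: 30.0
```

```bash
cat > arc2.py <<'E'
import numpy as np,sys
def rows(ph,a,L=68,hand=25,dz=None,dx=0):
    ph,a=np.radians(ph),np.radians(a)
    tx=-14*np.cos(ph)+120*np.sin(ph)+L*np.sin(a)+dx;tz=120*np.cos(ph)+14*np.sin(ph)+L*np.cos(a)+(0 if dz is None else dz)
    o=[]
    for i in range(len(ph)-1):
        dX,dZ=tx[i+1]-tx[i],tz[i+1]-tz[i];c,s=np.cos(a[i]),np.sin(a[i])
        o.append([0,-np.degrees(a[i+1]-a[i]),0,c*dX-s*dZ,0,-s*dX-c*dZ,hand])
    return np.round(o,1).tolist()
E
python3 go.py 533 -239.4 117 -7.3 -60
python3 - <<'E'
import numpy as np
from arc2 import rows
ph=np.r_[26,26,30,34,38,42,46,50,54,58];a=np.r_[60,60,56,52,48,44,40,36,32,28]
print(rows(ph,a))
ph=np.r_[58:91:4];a=np.r_[28,24,20,16,12,8,4,2,0]
print(rows(ph,a))
E
```

```text
[-0.42  0.97  1.19 -0.28  1.99  1.3 ] [ 0.5 -0.3 -4.5] [-0.12 -1.29 -0.05]
bar now [ 532.2 -240.5  130.6] turn [ 0.17 -0.16 -0.14] shift now-frame [12.3 -1.1  6.2] goal-frame [12.4 -1.   6.2]
[[0.0, -0.0, 0.0, 0.0, 0.0, -0.0, 25.0], [0.0, 4.0, 0.0, 1.8, 0.0, -5.1, 25.0], [0.0, 4.0, 0.0, 2.5, 0.0, -4.1, 25.0], [0.0, 4.0, 0.0, 3.0, 0.0, -3.1, 25.0], [0.0, 4.0, 0.0, 3.4, 0.0, -2.0, 25.0], [0.0, 4.0, 0.0, 3.6, 0.0, -0.8, 25.0], [0.0, 4.0, 0.0, 3.7, 0.0, 0.4, 25.0], [0.0, 4.0, 0.0, 3.6, 0.0, 1.5, 25.0], [0.0, 4.0, 0.0, 3.3, 0.0, 2.7, 25.0]]
[[0.0, 4.0, 0.0, 2.9, 0.0, 3.8, 25.0], [0.0, 4.0, 0.0, 2.3, 0.0, 4.8, 25.0], [0.0, 4.0, 0.0, 1.6, 0.0, 5.7, 25.0], [0.0, 4.0, 0.0, 0.8, 0.0, 6.6, 25.0], [0.0, 4.0, 0.0, -0.2, 0.0, 7.3, 25.0], [0.0, 4.0, 0.0, -1.2, 0.0, 7.8, 25.0], [0.0, 2.0, 0.0, 0.0, 0.0, 8.1, 25.0], [0.0, 2.0, 0.0, -0.8, 0.0, 8.3, 25.0]]
```

{"name": "jog_arm", "arguments": {"motion": [[0,0,0,6,-0.5,3,25],[0,0,0,4,-0.5,2,25],[0,0,0,3.1,0,1.7,25],[0,0,0,0,0,0,25]]}}

```text
t: 13.48
eef_pos: [592.0, -247.4, 155.5]
tcp_rot: [3.126, 1.047, -0.14]
ft_force: [10.4, -2.6, 34.9]
opening: 0.31
grip_force: 30.0
```

{"name": "jog_arm", "arguments": {"motion": [[0,2,0,1.3,0,-2,25],[0,2,0,1.3,0,-2,25],[0,2,0,1.3,0,-2,25],[0,2,0,1.3,0,-2,25],[0,2,0,1.5,0,-1.5,25],[0,2,0,1.5,0,-1.5,25],[0,0,0,0,0,0,25]]}}

```text
t: 14.35
eef_pos: [605.7, -249.1, 153.1]
tcp_rot: [3.132, 0.834, -0.133]
ft_force: [8.2, -1.7, 22.1]
opening: 0.307
grip_force: 30.0
```

```bash
python3 go.py 545 -240.5 109 -7.3 -48
cat > ang.py <<'E'
from h import *
from scipy.spatial.transform import Rotation as R
s=env.state();M=R.from_euler('xyz',s["tcp_rot"]).as_matrix();b=s["eef_pos"]+68*M[:,2]
d=env.read_camera("scene");w=cloud(d)
t=np.radians(-7.3);x=np.array([np.cos(t),np.sin(t)])
p=w.reshape(-1,3);p=p[np.isfinite(p[:,2])]
r=np.c_[(p[:,:2]-b[:2])@x,(p[:,:2]-b[:2])@[-x[1],x[0]],p[:,2]]
r=r[(r[:,2]>8)&(abs(r[:,1])<38)&(r[:,2]<b[2]-5)&(abs(r[:,0])<140)]
for z in range(0,140,10):
    q=r[(r[:,2]>=z)&(r[:,2]<z+10)]
    if len(q):print(z+5,len(q),np.percentile(q[:,0],[5,50,95]).round())
E
python3 ang.py
```

```text
[-0.42  0.93  1.22 -0.23  1.79  1.32] [ 8.2 -1.7 22.1] [0.08 1.73 0.14]
bar now [ 555.8 -243.1  107.4] turn [ 0.3  -0.23 -0.22] shift now-frame [-8.3 -0.8  7.1] goal-frame [-8.3 -0.8  7.1]
```

Run:
```python
from h import *
d=env.read_camera("scene");c=env.read_camera("top")
im=np.hstack([cv2.resize(d["color"][150:350,0:260],None,fx=1.5,fy=1.5),cv2.resize(c["color"][120:270,280:430],(300,300))])
cv2.imwrite("pics/s6.png",im[...,::-1])
```

View pics/s6.png

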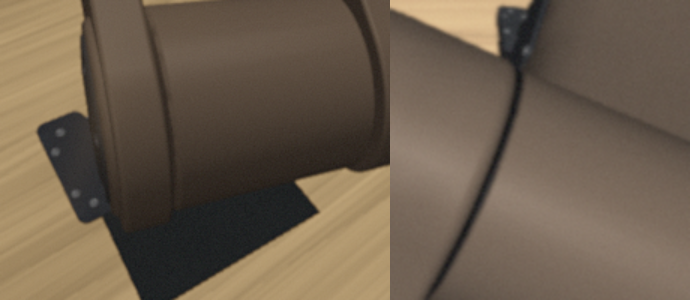

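The arm hides the lamp in both views, so I rely on force. Easing up by ~2 mm and continuing the arc.

{"name": "jog_arm", "arguments": {"motion": [[0,0,0,-1.5,0,-1.3,25],[0,2,0,1.6,0,-1,25],[0,2,0,1.7,0,-1,25],[0,2,0,1.8,0,-0.4,25],[0,2,0,1.8,0,-0.4,25],[0,0,0,0,0,0,25]]}}

```text
t: 15.25
eef_pos: [612.8, -250.0, 151.3]
tcp_rot: [3.134, 0.693, -0.131]
ft_force: [9.5, -1.6, 17.3]
opening: 0.306
grip_force: 30.0
```

```bash
python3 go.py 571 -244 99 -7.3 -40
```

```text
[-0.43  0.9   1.25 -0.2   1.66  1.32] [ 9.5 -1.6 17.3] [0.07 0.46 0.11]
bar now [ 569.7 -244.8   99. ] turn [ 0.31 -0.31 -0.15] shift now-frame [ 1.3 -0.6 -0.7] goal-frame [ 1.3 -0.6 -0.8]
```

{"name": "jog_arm", "arguments": {"motion": [[0,2,0,3,0,-1.1,25],[0,2,0,1.9,0,0.2,25],[0,2,0,1.8,0,0.8,25],[0,2,0,1.8,0,0.8,25],[0,2,0,1.7,0,1.4,25],[0,2,0,1.7,0,1.4,25],[0,0,0,0,0,0,25]]}}

```text
t: 16.12
eef_pos: [621.8, -251.2, 141.4]
tcp_rot: [3.134, 0.479, -0.129]
ft_force: [12.8, -3.1, 15.1]
opening: 0.306
grip_force: 30.0
```

```bash
python3 go.py 592.4 -246.9 78.4 -7.3 -28
```

```text
[-0.44  0.85  1.33 -0.15  1.42  1.32] [12.8 -3.1 15.1] [-0.2  -0.97  0.05]
bar now [ 590.6 -247.7   81.1] turn [ 0.37 -0.55 -0.08] shift now-frame [ 3.4 -0.6  1.6] goal-frame [ 3.4 -0.6  1.6]
```

```bash
python3 ang.py
python3 - <<'E'
from h import *
d=env.read_camera("scene")
im=cv2.resize(d["color"][130:350,0:260],None,fx=2.5,fy=2.5)
cv2.imwrite("pics/s7.png",im[...,::-1])
E
```

```text
15 1 [-86. -86. -86.]
25 2 [-100. -100. -100.]
35 6 [-98. -93. -89.]
45 6 [-86. -82. -78.]
55 7 [-75. -70. -35.]
65 12 [-61. -21.   7.]
75 36 [-49. -30.   9.]
```

View pics/s7.png

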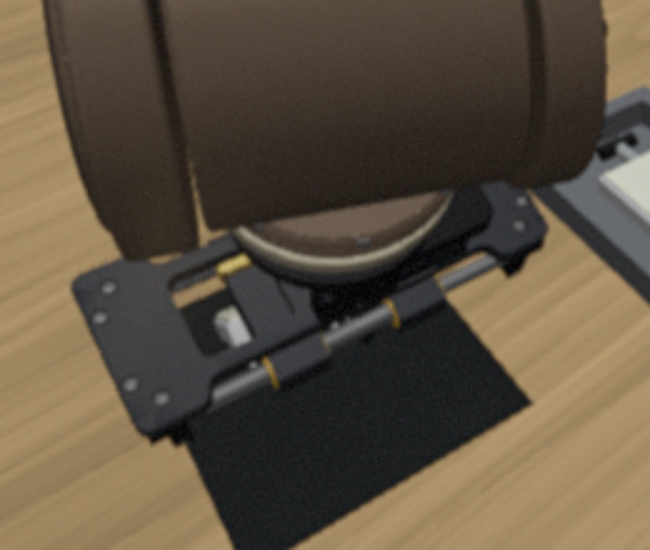

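The lamp is leaning on its far edge at ~51°, but its depth profile puts the bar about 10 mm higher than modelled. The bar has slid up between the pads, so the fingertips would hit the mat before the lamp lies flat. Plan: lift, stand the lamp upright on its flat end on the mat, re-grip nearer the tips, then lay it down.

{"name": "jog_arm", "arguments": {"motion": [[0,0,0,-12,0,-24,25],[0,0,0,-15,0,-28,25],[0,0,0,-15,0,-28,25],[0,0,0,0,0,0,25],[0,9.2,0,-9.4,0,0.8,25],[0,9.2,0,-9.4,0,0.8,25],[0,9.2,0,-9.4,0,0.8,25],[0,0,0,0,0,0,25]]}}

```text
t: 17.23
eef_pos: [591.4, -246.5, 233.8]
tcp_rot: [3.139, 0.01, -0.127]
ft_force: [-0.2, -0.2, -3.5]
opening: 0.314
grip_force: 30.0
```

```bash
sed -i 's/range(0,140,10)/range(0,200,10)/; s/68\*M/58*M/' ang.py; sed -i 's/^    if len(q).*/    if len(q)>4:print(z+5,len(q),np.percentile(q[:,0],[5,50,95]).round(),np.percentile(q[:,1],[5,95]).round())/' ang.py; python3 go.py 538 -240 150 -7.3 0; python3 ang.py
```

```text
[-0.5   0.57  1.58 -0.01  1.    1.21] [-0.2 -0.2 -3.5] [ 0.04  0.4  -0.  ]
bar now [ 590.7 -246.6  165.8] turn [0.15 0.58 0.02] shift now-frame [-53.6   0.3  16.4] goal-frame [-53.8   0.4  15.8]
55 148 [25. 27. 39.] [-35.  36.]
65 435 [23. 28. 38.] [-35.  36.]
75 452 [20. 25. 35.] [-35.  36.]
85 453 [18. 22. 32.] [-35.  36.]
95 478 [15. 20. 29.] [-35.  36.]
105 488 [11. 16. 27.] [-35.  36.]
115 518 [ 9. 14. 24.] [-36.  35.]
125 524 [ 6. 11. 21.] [-35.  35.]
135 801 [-7.  4. 18.] [-35.  35.]
145 307 [ 0.  7. 15.] [-35.  36.]
155 105 [-3.  1. 12.] [-17.  17.]
165 204 [-3. -1. 13.] [-19.  18.]
175 24 [-3. -2. 13.] [-20.  15.]
```

{"name": "jog_arm", "arguments": {"motion": [[0,0,0,-35,0.3,0,25],[0,0,0,-43,0,0,25],[0,0,0,-35,0,0,25],[0,-8,0,8.3,0,0.6,25],[0,-8,0,8.3,0,0.6,25],[0,0,0,0,0,0,25],[0,0,0,0,0,0,25]]}}

```text
t: 18.15
eef_pos: [497.4, -234.8, 231.8]
tcp_rot: [3.139, 0.287, -0.127]
ft_force: [-0.1, 0.6, -4.0]
opening: 0.309
grip_force: 30.0
```

```bash
python3 go.py 479.5 -232.5 150 -7.3 -16; python3 ang.py
```

```text
[-0.52  0.53  1.69 -0.12  1.19  1.24] [-0.1  0.6 -4. ] [ 0.05 -0.29  0.02]
bar now [ 478.3 -232.5  166.6] turn [0.17 0.45 0.05] shift now-frame [ 5.3 -0.  15.6] goal-frame [ 5.2  0.  15.6]
55 195 [-8. -5.  6.] [-35.  36.]
65 280 [-8. -4.  6.] [-35.  36.]
75 290 [-8. -5.  6.] [-35.  36.]
85 302 [-8. -5.  6.] [-35.  36.]
95 310 [-8. -4.  6.] [-35.  36.]
105 336 [-8. -4.  6.] [-35.  36.]
115 330 [-8. -5.  6.] [-35.  35.]
125 351 [-8. -5.  6.] [-35.  35.]
135 395 [-8. -6.  6.] [-35.  35.]
145 428 [-18.  -9.   4.] [-35.  35.]
155 76 [-8. -4.  8.] [-18.  18.]
165 139 [-6. -3. 11.] [-19.  19.]
175 20 [-4. -3. 12.] [-19.  21.]
```

{"name": "jog_arm", "arguments": {"motion": [[0,0,0,9.2,0,20,25],[0,0,0,9,0,20.5,25],[0,0,0,0,0,0,25],[0,0,0,0,0,0,25]]}}

```text
t: 18.7
eef_pos: [503.3, -236.0, 189.4]
tcp_rot: [3.138, 0.286, -0.127]
ft_force: [1.0, 0.2, -4.2]
opening: 0.314
grip_force: 30.0
```

Run:
```python
from h import *
d=env.read_camera("scene");w=cloud(d);p=w.reshape(-1,3);p=p[np.isfinite(p[:,2])]
t=np.radians(-7.3);x=np.array([np.cos(t),np.sin(t)]);r=np.c_[(p[:,:2]-[538,-240])@x,(p[:,:2]-[538,-240])@[-x[1],x[0]],p[:,2]]
q=r[(abs(r[:,0]+52)<14)&(abs(r[:,1])<36)&(r[:,2]<130)]
print(np.histogram(q[:,2],np.arange(-1,30,2)))
q=q[(q[:,2]>20)&(q[:,2]<80)];print(np.percentile(q[:,0],[5,50,95]),np.percentile(q[:,1],[2,98]))
print(env.state()["ft_force"],env.state()["eef_pos"])
```

```text
(array([  7, 276, 149,   2,   0,  14,  42,  47,  49,  42,  45,  53,  39,
        49,  52]), array([-1,  1,  3,  5,  7,  9, 11, 13, 15, 17, 19, 21, 23, 25, 27, 29]))
[-57.74783634 -54.47633311 -43.54365106] [-34.68064723  35.22774102]
[ 0.61457123  0.0221098  -4.42865103] [ 503.33039417 -236.02641569  189.57123802]
```

{"name": "jog_arm", "arguments": {"motion": [[0,0,0,0.8,0,3,25],[0,0,0,0.6,0,2,25],[0,0,0,0,0,0,25]]}}

```text
t: 19.12
eef_pos: [503.3, -235.8, 183.5]
tcp_rot: [3.138, 0.287, -0.127]
ft_force: [0.2, 0.4, -2.9]
opening: 0.31
grip_force: 30.0
```

{"name": "jog_arm", "arguments": {"motion": [[0,0,0,0.4,0,1.4,25],[0,0,0,0,0,0,25]]}}

```text
t: 19.38
eef_pos: [503.7, -235.7, 183.3]
tcp_rot: [3.138, 0.285, -0.127]
ft_force: [2.0, 3.9, 10.6]
opening: 0.307
grip_force: 30.0
```

Touchdown with light force. Releasing so the lamp stands on its end.

{"name": "jog_arm", "arguments": {"motion": [[0,0,0,0,0,0,36],[0,0,0,0,0,0,48],[0,0,0,0,0,0,50],[0,0,0,0,0,-15,50],[0,0,0,0,0,-15,50],[0,8.2,0,-9.7,0,0.7,50],[0,8.2,0,-9.7,0,0.7,50],[0,0,0,0,0,0,50]]}}

```text
t: 20.38
eef_pos: [491.8, -234.4, 215.0]
tcp_rot: [3.138, 0.0, -0.127]
ft_force: [-0.2, -0.4, -0.3]
opening: 0.529
grip_force: 0.0
```

Run:
```python
from h import *
from go import plan
d=env.read_camera("scene");w=cloud(d);p=w.reshape(-1,3);p=p[np.isfinite(p[:,2])]
t=np.radians(-7.3);x=np.array([np.cos(t),np.sin(t)]);r=np.c_[(p[:,:2]-[538,-240])@x,(p[:,:2]-[538,-240])@[-x[1],x[0]],p[:,2]]
q=r[(abs(r[:,0]+52)<30)&(abs(r[:,1])<36)]
for a,b in((10,30),(30,60),(60,85)):
    k=q[(q[:,2]>a)&(q[:,2]<b)];print(a,len(k),np.percentile(k[:,0],[5,50,95]).round(1),np.percentile(k[:,1],[2,98]).round(1))
k=q[(q[:,2]>112)&(q[:,2]<135)&(abs(q[:,1])<20)];print("bar",len(k),np.percentile(k,[5,50,95],axis=0).round(1))
print(env.state()["opening"],env.state()["ft_force"]);plan([480.5,-232.3,123],-7.3,0)
```

```text
10 457 [-57.5 -54.  -43.8] [-34.7  35.8]
30 748 [-57.6 -54.  -43.9] [-34.5  35.7]
60 680 [-57.7 -53.8 -43.8] [-34.6  35.7]
bar 232 [[-59.3 -12.9 114.4]
 [-54.3   0.3 125.6]
 [-52.1  14.2 129.1]]
0.5238115709775211 [ 0.38634254  0.13568405 -0.47564219]
bar now [ 491.8 -234.6  147. ] turn [0.21 0.01 0.03] shift now-frame [-11.5  -0.7  24. ] goal-frame [-11.5  -0.6  24. ]
```

The lamp stands upright by itself, with the bar at 123 mm as expected. Re-gripping near the fingertips.

{"name": "jog_arm", "arguments": {"motion": [[0,0,0,-11.5,-0.6,0,50],[0,0,0,0,0,12,50],[0,0,0,0,0,11,50],[0,0,0,0,0,0,50],[0,0,0,0,0,0,25],[0,0,0,0,0,0,25],[0,0,0,0,0,0,25],[0,0,0,0,0,0,25]]}}

```text
t: 21.42
eef_pos: [481.3, -232.3, 190.6]
tcp_rot: [3.138, 0.001, -0.126]
ft_force: [0.4, 1.2, 1.2]
opening: 0.31
grip_force: 30.0
```

```bash
python3 go.py 480.5 -232.3 123 -7.3 0;python3 - <<'E'
import numpy as np
from arc2 import rows
ph=np.r_[0,5,10,15,20,25,30,35,40,45];print(rows(ph,0*ph,dz=1.0*(ph>0)))
ph=np.r_[45:91:5];print(rows(ph,0*ph))
E
```

```text
[-0.57  0.5   1.89 -0.    0.76  1.13] [0.4 1.2 1.2] [ 0.31  0.01 -0.  ]
bar now [ 481.2 -232.5  122.6] turn [0.19 0.04 0.07] shift now-frame [-0.7  0.1 -0.4] goal-frame [-0.7  0.1 -0.4]
[[0.0, -0.0, 0.0, 10.5, 0.0, -1.8, 25.0], [0.0, -0.0, 0.0, 10.5, 0.0, 0.2, 25.0], [0.0, -0.0, 0.0, 10.5, 0.0, 1.1, 25.0], [0.0, -0.0, 0.0, 10.4, 0.0, 2.0, 25.0], [0.0, -0.0, 0.0, 10.1, 0.0, 2.9, 25.0], [0.0, -0.0, 0.0, 9.8, 0.0, 3.8, 25.0], [0.0, -0.0, 0.0, 9.5, 0.0, 4.6, 25.0], [0.0, -0.0, 0.0, 9.0, 0.0, 5.4, 25.0], [0.0, -0.0, 0.0, 8.5, 0.0, 6.2, 25.0]]
[[0.0, -0.0, 0.0, 8.0, 0.0, 6.9, 25.0], [0.0, -0.0, 0.0, 7.3, 0.0, 7.6, 25.0], [0.0, -0.0, 0.0, 6.7, 0.0, 8.2, 25.0], [0.0, -0.0, 0.0, 5.9, 0.0, 8.7, 25.0], [0.0, -0.0, 0.0, 5.1, 0.0, 9.2, 25.0], [0.0, -0.0, 0.0, 4.3, 0.0, 9.6, 25.0], [0.0, -0.0, 0.0, 3.5, 0.0, 10.0, 25.0], [0.0, -0.0, 0.0, 2.6, 0.0, 10.2, 25.0], [0.0, -0.0, 0.0, 1.7, 0.0, 10.4, 25.0]]
```

Run:
```python
import numpy as np
from arc2 import rows
ph=np.r_[0,5,10,15,20,25,30,35,40,45,50];a=ph.clip(0,25);print(rows(ph,a,dz=0.8*(ph>0)))
ph=np.r_[50:91:5];a=np.r_[25,20,15,10,5,0,0,0,0];print(rows(ph,a))
```

```text
[[0.0, -5.0, 0.0, 16.4, 0.0, -1.3, 25.0], [0.0, -5.0, 0.0, 16.4, 0.0, -0.5, 25.0], [0.0, -5.0, 0.0, 16.4, 0.0, -0.5, 25.0], [0.0, -5.0, 0.0, 16.4, 0.0, -0.5, 25.0], [0.0, -5.0, 0.0, 16.4, 0.0, -0.5, 25.0], [0.0, -0.0, 0.0, 10.5, 0.0, -0.8, 25.0], [0.0, -0.0, 0.0, 10.5, 0.0, 0.2, 25.0], [0.0, -0.0, 0.0, 10.5, 0.0, 1.1, 25.0], [0.0, -0.0, 0.0, 10.4, 0.0, 2.0, 25.0], [0.0, -0.0, 0.0, 10.1, 0.0, 2.9, 25.0]]
[[0.0, 5.0, 0.0, 3.9, 0.0, 4.0, 25.0], [0.0, 5.0, 0.0, 3.1, 0.0, 5.7, 25.0], [0.0, 5.0, 0.0, 2.0, 0.0, 7.2, 25.0], [0.0, 5.0, 0.0, 0.7, 0.0, 8.4, 25.0], [0.0, 5.0, 0.0, -0.8, 0.0, 9.5, 25.0], [0.0, -0.0, 0.0, 3.5, 0.0, 10.0, 25.0], [0.0, -0.0, 0.0, 2.6, 0.0, 10.2, 25.0], [0.0, -0.0, 0.0, 1.7, 0.0, 10.4, 25.0]]
```

{"name": "jog_arm", "arguments": {"motion": [[0,-5,0,16.4,0,-1.3,25],[0,-5,0,16.4,0,-0.5,25],[0,-5,0,16.4,0,-0.5,25],[0,-5,0,16.4,0,-0.5,25],[0,-5,0,16.4,0,-0.5,25],[0,0,0,0,0,0,25]]}}

```text
t: 22.18
eef_pos: [562.3, -242.6, 178.5]
tcp_rot: [3.138, 0.438, -0.127]
ft_force: [0.6, 0.6, -0.6]
opening: 0.311
grip_force: 30.0
```

```bash
cat > ck.py <<'E'
from h import *
from go import s,M
import sys
ph=np.radians(float(sys.argv[1]));b=s["eef_pos"]+68*M.as_matrix()[:,2]
t=np.radians(-7.3);x=np.array([np.cos(t),np.sin(t)]);g=b[:2]-[538,-240]
print("bar t %.1f n %.1f z %.1f"%(g@x,g@[-x[1],x[0]],b[2]),"want t %.1f z %.1f"%(-44.5-14*np.cos(ph)+120*np.sin(ph),3+120*np.cos(ph)+14*np.sin(ph)),"F",s["ft_force"].round(1),"tilt",np.degrees(s["tcp_rot"][1]).round(1))
E
python3 ck.py 25
```

```text
bar t -4.4 n 0.2 z 116.9 want t -6.5 z 117.7 F [ 0.6  0.6 -0.6] tilt 25.1
```

{"name": "jog_arm", "arguments": {"motion": [[0,0,0,10.2,0,-1.5,25],[0,0,0,10.5,0,0.2,25],[0,0,0,10.5,0,1.1,25],[0,0,0,10.4,0,2,25],[0,0,0,10.1,0,2.9,25],[0,0,0,0,0,0,25]]}}

```text
t: 22.92
eef_pos: [607.4, -248.6, 153.8]
tcp_rot: [3.137, 0.433, -0.128]
ft_force: [5.9, 0.9, 8.7]
opening: 0.31
grip_force: 30.0
```

```bash
python3 ck.py 50
```

```text
bar t 41.4 n -0.0 z 92.1 want t 38.4 z 90.9 F [5.9 0.9 8.7] tilt 24.8
```

{"name": "jog_arm", "arguments": {"motion": [[0,5,0,3.9,0,4,25],[0,5,0,3.1,0,5.7,25],[0,5,0,2,0,7.2,25],[0,5,0,0.7,0,8.4,25],[0,5,0,-0.8,0,9.5,25],[0,0,0,0,0,0,25]]}}

```text
t: 23.68
eef_pos: [606.1, -248.8, 116.4]
tcp_rot: [3.138, 0.0, -0.126]
ft_force: [1.8, -0.9, 0.8]
opening: 0.315
grip_force: 30.0
```

```bash
python3 ck.py 75
```

```text
bar t 68.7 n -0.3 z 48.4 want t 67.8 z 47.6 F [ 1.8 -0.9  0.8] tilt 0.0
```

{"name": "jog_arm", "arguments": {"motion": [[0,0,0,1.7,0,5,25],[0,0,0,1.7,0,5,25],[0,0,0,1.3,0,5,25],[0,0,0,1.3,0,5,25],[0,0,0,0.9,0,4,25],[0,0,0,0.8,0,4,25],[0,0,0,0,0,0,25]]}}

```text
t: 24.55
eef_pos: [613.5, -249.5, 88.0]
tcp_rot: [3.139, 0.002, -0.126]
ft_force: [1.3, -0.2, 0.0]
opening: 0.307
grip_force: 30.0
```

```bash
python3 ck.py 88
```

```text
bar t 76.0 n -0.0 z 20.0 want t 74.9 z 21.2 F [ 1.3 -0.2  0. ] tilt 0.1
```

{"name": "jog_arm", "arguments": {"motion": [[0,0,0,0.2,0,1.2,25],[0,0,0,0.2,0,1.2,25],[0,0,0,0,0,0,25],[0,0,0,0,0,0,25]]}}

```text
t: 25.05
eef_pos: [613.8, -249.5, 85.9]
tcp_rot: [3.139, 0.002, -0.126]
ft_force: [0.4, 1.4, -0.1]
opening: 0.312
grip_force: 30.0
```

{"name": "jog_arm", "arguments": {"motion": [[0,0,0,0,0,0.8,25],[0,0,0,0,0,0,25],[0,0,0,0,0,0,25]]}}

```text
t: 25.42
eef_pos: [613.9, -249.6, 85.1]
tcp_rot: [3.138, 0.001, -0.126]
ft_force: [-0.1, 0.2, -0.2]
opening: 0.316
grip_force: 30.0
```

{"name": "jog_arm", "arguments": {"motion": [[0,0,0,0,0,0.8,25],[0,0,0,0,0,0,25],[0,0,0,0,0,0,25]]}}

```text
t: 25.8
eef_pos: [614.0, -249.6, 84.3]
tcp_rot: [3.138, 0.001, -0.126]
ft_force: [0.0, -0.2, 0.6]
opening: 0.309
grip_force: 30.0
```

```bash
cat > flat.py <<'E'
from h import *
t=np.radians(-7.3);x=np.array([np.cos(t),np.sin(t)])
for c in("top","scene"):
    p=cloud(env.read_camera(c)).reshape(-1,3);p=p[np.isfinite(p[:,2])]
    r=np.c_[(p[:,:2]-[538,-240])@x,(p[:,:2]-[538,-240])@[-x[1],x[0]],p[:,2]]
    m=(abs(r[:,0])<70)&(abs(r[:,1])<60);q=r[m&(r[:,2]>20)&(r[:,2]<50)]
    k=r[m&(r[:,2]<10)];print(c,len(q),"mat z",np.median(k[:,2]) if len(k) else None)
    if len(q)>50:
        print(np.percentile(q,[1,50,99],axis=0).round(1))
        A=np.c_[q[:,:2],np.ones(len(q))];o=abs(q[:,2]-np.median(q[:,2]))<6;f=np.linalg.lstsq(A[o],q[o,2],rcond=None)[0];print("slope deg",np.degrees(f[:2]).round(2),"z0",f[2].round(1))
E
python3 flat.py
```

```text
top 298 mat z 4.374864367898397
[[ 0.8  5.9 20.6]
 [23.9 25.6 32.7]
 [45.9 39.3 36.3]]
slope deg [-1.01 -2.32] z0 34.1
scene 352 mat z 2.844154946877552
[[-28.1 -39.4  20.3]
 [ 37.9   0.8  30.5]
 [ 69.4  23.8  35.2]]
slope deg [0.84 1.45] z0 30.9
```

{"name": "jog_arm", "arguments": {"motion": [[0,0,0,0,0,0.8,25],[0,0,0,0,0,0,25],[0,0,0,0,0,0,25]]}}

```text
t: 26.28
eef_pos: [614.1, -249.6, 83.6]
tcp_rot: [3.138, 0.001, -0.126]
ft_force: [0.9, 0.5, 0.9]
opening: 0.312
grip_force: 30.0
```

{"name": "jog_arm", "arguments": {"motion": [[0,0,0,0,0,0.8,25],[0,0,0,0,0,0,25],[0,0,0,0,0,0,25]]}}

```text
t: 26.65
eef_pos: [614.2, -249.7, 82.8]
tcp_rot: [3.138, 0.0, -0.126]
ft_force: [3.2, 0.1, -0.1]
opening: 0.309
grip_force: 30.0
```

{"name": "jog_arm", "arguments": {"motion": [[0,0,0,0,0,0.8,25],[0,0,0,0,0,0,25],[0,0,0,0,0,0,25]]}}

```text
t: 27.02
eef_pos: [614.2, -249.7, 82.7]
tcp_rot: [3.138, 0.0, -0.126]
ft_force: [0.8, 1.8, 6.8]
opening: 0.312
grip_force: 30.0
```

Firm flat contact. Release and withdraw.

{"name": "jog_arm", "arguments": {"motion": [[0,0,0,0,0,0,36],[0,0,0,0,0,0,50],[0,0,0,0,0,0,60],[0,0,0,0,0,-20,60],[0,0,0,0,0,-40,60],[0,0,0,0,0,-50,60],[0,0,0,0,-50,-30,60],[0,0,0,0,-55,0,60],[0,0,0,0,-55,0,60],[0,0,0,0,0,0,60]]}}

```text
t: 28.28
eef_pos: [634.5, -87.0, 223.1]
tcp_rot: [3.139, -0.0, -0.122]
ft_force: [-0.4, -0.6, 0.7]
opening: 0.633
grip_force: 0.0
```

```bash
python3 flat.py
python3 - <<'E'
from h import *
d=env.read_camera("scene");cv2.imwrite("pics/s8.png",d["color"][...,::-1])
E
```

```text
top 557 mat z 4.38291536285351
[[-42.3 -40.2  27.5]
 [  6.5 -25.5  32. ]
 [ 45.2  -5.6  35.9]]
slope deg [-0.08  2.06] z0 32.8
scene 2925 mat z 2.865380563938629
[[-38.  -39.   20.5]
 [ 13.4  -1.8  30.6]
 [ 61.2  39.3  32.5]]
slope deg [-0.8   0.23] z0 30.5
```

View pics/s8.png

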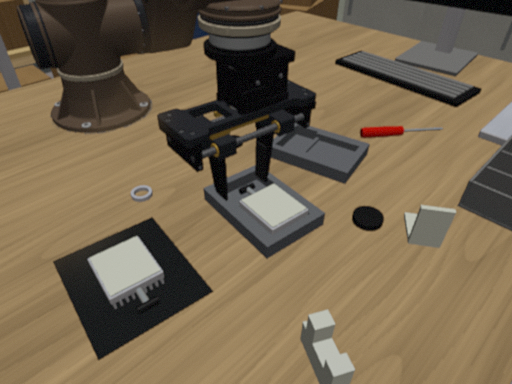

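The lamp lies flat on the mat with its white face up at about px (127,268), bar toward the camera. It is centred, the spare is undisturbed in its tray (275,205), and the gripper is clear. Handing in.

```bash
python3 -c "
from cell import env
print(env.job_done())"
```

```text
the job is handed in; nothing more can be done
None
```

The lamp head lies flat, white face up and fins down, within about 3 mm of the mat's centre, let go and handed in at about 28 s. The bar slipped in the grip on the first try, so I stood the lamp upright on the mat, re-gripped it and lowered it fully. The spare was not touched.

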